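Shut the marked water valve in the umbrella workshop's bench box

TASK

Push the wooden cover of the valve box sideways along its rails, all the way onto the box's flat deck, without lifting it off the rails. Then push the handle of the marked valve, the one with the round wooden disc on its hub, clockwise until it is fully shut across its pipe. Leave the other valve's handle and the things standing around the box as they are.

Things in the scene. Friction and masses are not known exactly. Their poses are not given: they have to be found in the camera images.
- box: Fixed wooden box 200 (x) x 544 (y) x 91 mm. Origin: centre of underside, on the bench; z up, +y the way the cover opens. Open compartment: inner x +-78, y -262 to 10 mm, floor 6 mm up. At y > 10 mm a fixed deck panel, top 74 mm up. Long walls are ledges 78 mm high with outer guide rails (inner faces x = +-92, tops 91 mm up). End walls 91 mm high, inner faces y = +-262 mm, stop the cover.
- cover: Loose plywood cover 179 (x) x 270 (y) x 10 mm, 0.45 kg, between the rails, axes as the box's. Origin: centre of underside, 78 mm above the bench. On top, across its middle, a batten 110 (x) x 18 (y) mm, 10 to 42 mm above the origin: push its side, 2 to 7 N. At the start it hides both valves, origin at y = -125 to -105 mm in the box frame; against the far end wall y = 127 mm.
- marked_handle (a joint): Lever angle of the marked valve (rad): 0 open, along the pipe, pointing to the box's -x; grows clockwise seen from above; 1.571 shut, at its stop, pointing to the box's +y. Starts at 0 to 0.2. Friction 0.2 N m (4 N at 55 mm); stays where left. Steel bar 12 mm wide, 50 to 66 mm above the bench, tip 75 mm from the pivot. The mark: a wooden disc, 38 mm wide, 5 mm thick, on top of its hub.
- marked_pivot (a point): Point on the turning axis of the marked valve's lever, at mid-height of the lever, 58 mm above the bench. The two valves stand at x = 30 mm, y = -190 and -80 mm in the box frame; which of them is the marked one varies. Pipes (along the box's x) and valve bodies below the levers reach up to 43 mm above the bench; outside the box the pipes turn down within 40 mm of its long walls, below 38 mm.
- marked_tip (a point): Outer end of the marked valve's lever, on its centre line at mid-height, 75 mm from the pivot.
- plain_handle (a joint): Angle (rad) of the lever of the other valve, which must stay as it is: same size and sense as the marked one, but with only a small dark nut on its hub in place of the disc. Starts between 0 and 0.2.
- plain_tip (a point): Outer end of the other valve's lever, on its centre line at mid-height, 75 mm from its pivot.
- hub: Loose bystander: turned wooden umbrella hub, 48 mm across, 64 mm high, standing beyond the box. Origin: centre of its underside.
- jar: Loose bystander: closed jar, 60 mm across, 85 mm high, standing beyond the box. Origin: centre of its underside.
- mug: Loose bystander: white mug, 72 mm across, 75 mm high, with a handle at its +y side, standing beyond the box. Origin: centre of its underside.

How it is judged:
On the way, in this order (a step that is already met when the one before it is completed fails the run):
1. the cover is slid all the way onto the deck (y of cover in the frame of box above 0.108 m and height (world z) of cover below 0.085 m and angle between cover's own z axis and vertical below 0.05 rad), for 0.2 s.
2. the marked handle is shut (value of joint marked_handle above 1.45 rad and y of cover in the frame of box above 0.108 m), for 0.2 s.
At the end, for the whole second after the job is handed in: The cover lies flat and still on its rails, its centre 108 mm or more to the deck side of the box's middle (within 19 mm of the end wall); the marked handle is at 1.45 rad or more; the other handle's tip is within 15 mm, and hub, jar and mug within 20 mm and upright, of where they were (all of step 2 and height (world z) of cover below 0.085 m and angle between cover's own z axis and vertical below 0.05 rad and linear speed of cover below 0.01 m/s and value of joint plain_handle below 0.4 rad and distance of plain_tip from where it was at the start of the episode below 0.015 m and distance of each of hub, jar, mug from where it was at the start of the episode below 0.02 m and angle between each of hub, jar, mug's own z axis and vertical below 0.1 rad); the robot touches nothing.
It fails at once if the cover is lifted more than about 15 mm off its ledges or tipped (height (world z) of cover above 0.093 m or angle between cover's own z axis and vertical above 0.12 rad).
It fails at once if the other valve's handle is turned (tip moved more than 15 mm) (distance of plain_tip from where it was at the start of the episode above 0.015 m).
It fails at once if the hub is moved more than 20 mm or tipped (distance of hub from where it was at the start of the episode above 0.02 m or angle between hub's own z axis and vertical above 0.3 rad).
It fails at once if the jar is moved more than 20 mm or tipped (distance of jar from where it was at the start of the episode above 0.02 m or angle between jar's own z axis and vertical above 0.3 rad).
It fails at once if the mug is moved more than 20 mm or tipped (distance of mug from where it was at the start of the episode above 0.02 m or angle between mug's own z axis and vertical above 0.3 rad).
It also fails if it takes over 54 s, if anything falls off the work surface, if the arm or the gripper's body presses on something with over 40 N, if the wrist force passes 120 N, or if a joint passes its speed limit or range.

ROBOT

A 6-joint arm with a two-finger parallel gripper is mounted at the origin on the work surface. World frame = base frame: x ahead of the robot, y to its left, z up, the work surface at z = 0. Lengths are in m, angles in rad, forces in N, time in s.
With the tool pointing down it reaches from about 0.3 to 0.875 m from the base axis. Payload 6.4 kg.
Tool frame: the origin (TCP) lies on the centre line of the jaws, within the pads' length; the fingertips stand 11 mm ahead of it and the grasp point (between the pads) lies 8 mm behind it; x points along the fingers, y is the direction in which the jaws open and shut, and the axes are right-handed (so a half turn about x gives the same grasp; the last joint's range is limited). The gripper opens to 85 mm and grips with 20 to 120 N. Pads are 22 mm wide; open, the fingers measure 114 mm over their backs; the gripper's body (76 mm by 85 mm) begins 54 mm behind the grasp point. The pads swing forward as they close: fully open they stand 13 mm farther back than shut.
Start: joints at [-1.501, 0.181, 1.607, -0, 1.354, -0.206], TCP at [0.157, -0.553, 0.242] pointing down, gripper open.
Joint ranges: [-2.99, 2.99], [-0.89, 2.07], [0.3, 2.58], [-1.14, 4.28], [0, 2.63], [-3.12, 3.12]. Speed limits (rad/s): [2.57, 2.57, 3.01, 3.14, 3.14, 3.14].

INTERFACE

Orientations are given as a unit quaternion [w, x, y, z].
In Python, from bench import ctrl, camera, hand_in gives the robot as it stands. The module is installed in compiled form; this text tells all that it offers.
- The arm moves only by the tool drive_tool, never from a script. Its argument "increments" is a list of rows, each a list of 7 numbers: the shift along the tool's x, y, z in m, then the turn, a rotation vector about the tool's x, y, z in degrees, then the gripper's target within -1 to 1 (fully open at 1, half-way at 0, shut at -1). In form: [[dx, dy, dz, rx, ry, rz, claw], ...]. A call has 1 to 10 rows; each row shifts and turns the commanded pose from where the row before left it, along the tool's axes as they then stand; what a row does not reach is not made up. A row lasts 1/8 s, in which the tool goes at most 62.5 mm and 10.7 degrees, less where a joint would pass 70% of its speed; a pose out of reach is approached as far as the arm can. A call is refused whole if a number of a shift passes 0.0625 or a number of a turn 10.7, either way. A call with a gripper value outside its range is refused whole. The fingers move at their own pace and stop on an object; the grip force is fixed at half the most. Time passes only in rows, so rows that do not move let the fingers close. It gives the time, the measured TCP pose, the force and the opening at its end, in the units of the state.
- ctrl.get_obs(): the state, without advancing time (a new reading comes with each control period).
- camera(name): name is "scene" or "top" or "wrist"; returns a dict with "img" (480x640x3 uint8, red, green, blue), "depth" (480x640 float32, m along the optical axis (not along the pixel's ray), 0 where there is no reading), "fx", "fy", "cx", "cy" (pixels), "world_from_camera" (4x4, takes a point from camera to world coordinates); the wrist camera has in their place "hand_eye" (4x4, takes a point from camera to tool coordinates, whose origin is the TCP and whose axes are the tool frame's). Camera axes: x right, y down, z forward; pixel columns grow to the right and rows downward; lengths in m; the calibration is good to about 2 mm. The wrist camera is an equidistant fisheye: a pixel r from the principal point sees the ray r / f radians off the axis. A picture is of the moment at which its call begins: read the wrist's pose just before it.
- hand_in(): hands the job in, once; it reports no verdict.
The state is a dict: "time_s": time; "q": joint angles; "dq": joint speeds; "joint_efforts": joint torques, N m; "eef_pos": TCP position; "eef_rot": TCP orientation; "wrist_force": force on the tool from outside, world axes, zero at the start; "torque": the same for the moment, N m; "opening": opening from 0.0 (shut) to 1.0 (fully open).
Only numpy, scipy, OpenCV 4.12 (cv2) and the standard library are available. Lean on these libraries where they do the work, as an engineer would, in place of code of your own. Each camera call takes 0.05 s, during which the arm holds its last target.

## Working session

There is one attempt and no reset: what is moved stays moved. The work goes in short steps, Python scripts to look and compute and a tool call to move; the robot and the scene stay as the last step left them, time stands still between calls to the robot, and variables do not carry over. Pictures are saved under pics/ and viewed, and the job is handed in when it is done.

Besides the shell and the picture viewer there is one more tool, called as name([rows], argument=value, ...), one row to a line, values as JSON. drive_tool: Moves the arm, as the interface text tells. Its arguments: {"type":"object","properties":{"increments":{"type":"array","items":{"type":"array","items":{"type":"number"}}}},"required":["increments"]}

```bash
mkdir -p pics
python3 - <<'E'
from bench import ctrl,camera
import cv2,numpy as np
o=ctrl.get_obs(); print(o)
for n in ("scene","top"):
    c=camera(n); cv2.imwrite(f"pics/{n}0.png",c["img"][:,:,::-1]); np.savez(f"{n}0.npz",**c)
    print(n,c["fx"],c["fy"],c["cx"],c["cy"],np.round(c["world_from_camera"],3).tolist())
E
```

```text
{'time_s': 0.0, 'q': array([-1.50128494e+00,  1.81565292e-01,  1.60799598e+00,  1.67295499e-05,
        1.35379032e+00, -2.06308700e-01]), 'dq': array([ 0.00065196, -0.00071281,  0.00108038,  0.00097173,  0.00163428,
        0.00018685]), 'joint_efforts': array([ 3.93833325e-04, -4.44880128e+01, -3.51329219e+01, -3.48947879e-04,
        9.17580823e-03,  1.26719473e-05]), 'eef_pos': array([ 0.15657295, -0.55272584,  0.24137631]), 'eef_rot': array([ 0.09658697,  0.7004413 ,  0.09782703, -0.70034478]), 'wrist_force': array([ 0.37469428, -0.0333981 ,  0.28664362]), 'torque': array([-0.03716736, -0.01246411, -0.00023132]), 'opening': 1.0005133961902286}
scene 470.8314285390943 470.8314285390943 314.14014908427555 234.455509962547 [[-0.876, 0.364, -0.317, 0.821], [0.483, 0.656, -0.58, 0.458], [-0.003, -0.661, -0.75, 0.608], [0.0, 0.0, 0.0, 1.0]]
top 516.1168962270086 516.1168962270086 320.2717735002353 246.21351581158848 [[-0.005, -0.981, 0.193, 0.437], [-1.0, 0.009, 0.02, 0.044], [-0.022, -0.193, -0.981, 0.916], [0.0, 0.0, 0.0, 1.0]]
```

View pics/scene0.png

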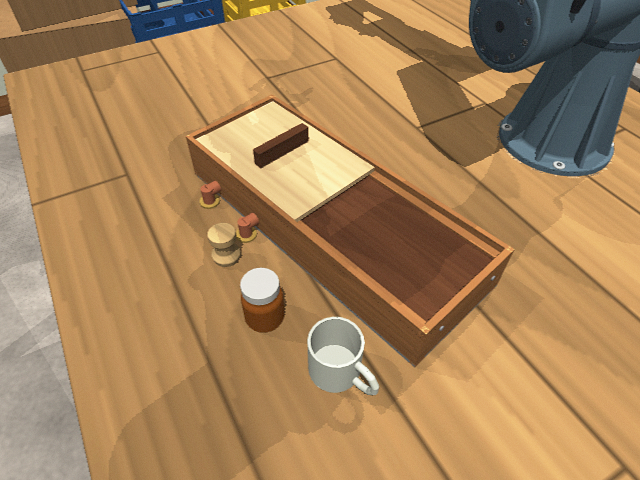

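View pics/top0.png

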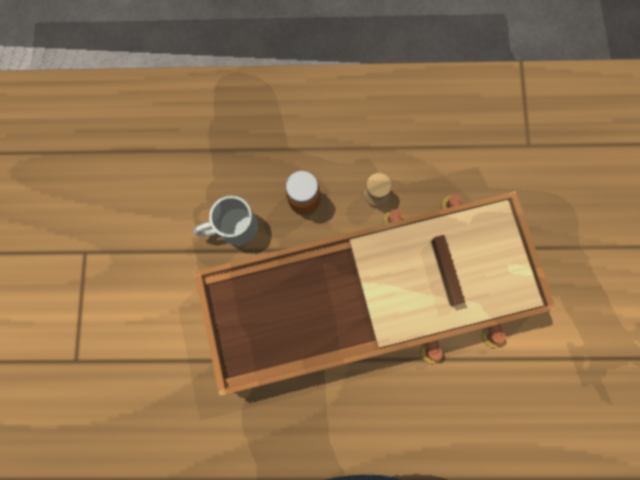

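The cover is the light panel at right, with its batten from about (440,238) to (456,305). The deck is at left. In the top picture the rim corners are near (202,276), (222,392), (551,306) and (516,193). The bystanders are on the far (+x) side. Next I'll measure the poses.

```bash
cat > h.py <<'E'
import numpy as np,cv2
def ray(c,u,v,z):
    T=c["world_from_camera"];d=T[:3,:3]@np.array([(u-c["cx"])/c["fx"],(v-c["cy"])/c["fy"],1.]);o=T[:3,3]
    return (o+d*(z-o[2])/d[2])
def pts(c):
    v,u=np.mgrid[0:480,0:640];d=c["depth"];P=np.stack([(u-c["cx"])/c["fx"]*d,(v-c["cy"])/c["fy"]*d,d],-1)
    T=c["world_from_camera"];return P@T[:3,:3].T+T[:3,3]
E
python3 - <<'E'
from h import *
c=dict(np.load("top0.npz"));P=pts(c);z=P[...,2];ok=c["depth"]>0
s=dict(np.load("scene0.npz"))
m=(ok&(z>0.068)&(z<0.105)&(P[...,0]>.2)).astype(np.uint8)
n,l,st,ce=cv2.connectedComponentsWithStats(m)
i=1+np.argmax(st[1:,4]);cs=cv2.findContours((l==i).astype(np.uint8),0,1)[0];ct=max(cs,key=cv2.contourArea)
xy=np.array([ray(c,*p[0],0.091)[:2] for p in ct],np.float32)
r=cv2.minAreaRect(xy);print("box",r,cv2.boxPoints(r).tolist())
for nm,cc,cor in (("top",c,[(202,276),(222,392),(551,306),(516,193)]),("scene",s,[(187,137),(272,97),(511,251),(418,335)])):
    print(nm,[np.round(ray(cc,*p,0.091)[:2],4).tolist() for p in cor])
m=(ok&(z>0.11)&(z<0.14)&(P[...,0]>.2)).astype(np.uint8)
n,l,st,ce=cv2.connectedComponentsWithStats(m)
for i in range(1,n):
    if st[i,4]>50: 
        q=P[l==i];ri=cv2.minAreaRect(q[:,:2].astype(np.float32));print("hi",ce[i],st[i,4],np.median(q,0),ri)
b=[(433,238),(446,237),(463,303),(450,307)]
print([np.round(ray(c,*p,0.12),4).tolist() for p in b])
img=cv2.resize(c["img"][170:410,190:560],None,fx=2.1,fy=2.1,interpolation=cv2.INTER_CUBIC);cv2.imwrite("pics/topz.png",img[:,:,::-1])
E
```

```text
box ((0.5270397067070007, -0.021660029888153076), (0.1998913735151291, 0.543903112411499), 13.835221290588379) [[0.36496180295944214, 0.21850146353244781], [0.4950255751609802, -0.3096216320991516], [0.6891176104545593, -0.2618215084075928], [0.5590538382530212, 0.26630157232284546]]
top [[0.5518, 0.2527], [0.3704, 0.2144], [0.4997, -0.3027], [0.6856, -0.2623]]
scene [[0.6892, -0.2565], [0.5006, -0.2987], [0.3735, 0.2206], [0.5703, 0.2643]]
hi [448.57842047 269.82313682] 899 [ 0.55424271 -0.13857428  0.11951524] ((0.5558772683143616, -0.13923674821853638), (0.10970240831375122, 0.01877865567803383), 13.807933807373047)
[[0.605, -0.1167, 0.12], [0.6064, -0.1371, 0.12], [0.503, -0.1576, 0.12], [0.497, -0.1375, 0.12]]
```

View pics/topz.png

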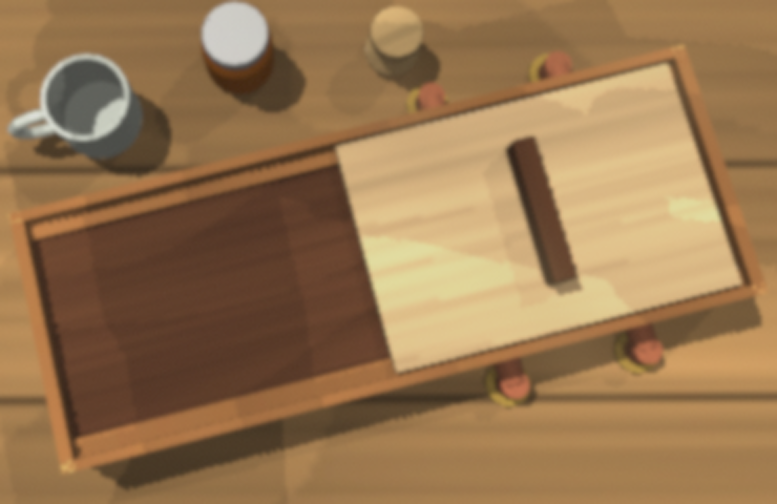

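Box yaw comes out at 13.8° and the fitted rim is exactly 200×544, so I trust it. The cover is at y ≈ -0.12 in the box frame. Next I'll work out the approach in tool axes.

```bash
cat >> h.py <<'E'
from scipy.spatial.transform import Rotation as R
a=np.deg2rad(13.835); C=np.array([0.527,-0.0217])
BX=np.array([np.cos(a),np.sin(a)]);BY=np.array([-np.sin(a),np.cos(a)])
def w(x,y,z): return np.array([*(C+x*BX+y*BY),z])
def tobox(p): d=np.array(p[:2])-C; return np.array([d@BX,d@BY,p[2]])
def tool(o):
    q=o["eef_rot"];return R.from_quat([q[1],q[2],q[3],q[0]])
E
python3 - <<'E'
from h import *
from bench import ctrl
o=ctrl.get_obs();r=tool(o);print(r.as_matrix().round(3))
by=np.array([*BY,0])
for s in (1,-1):
    z=s*by;x=np.array([0,0,-1.]);y=np.cross(z,x);D=R.from_matrix(np.stack([x,y,z],1))
    print(s,"rotvec tool deg",np.rad2deg((r.inv()*D).as_rotvec()))
    for t in (w(0,-.165,.242),w(0,-.165,.105)):
        print(" shift in present axes",r.inv().apply(t-o["eef_pos"])," in final axes",D.inv().apply(t-o["eef_pos"]))
print("tcp box",tobox(o["eef_pos"]))
E
```

```text
[[-0.     0.272 -0.962]
 [ 0.002 -0.962 -0.272]
 [-1.    -0.002 -0.   ]]
1 rotvec tool deg [9.19676953e+01 5.49625400e-02 8.33776692e-02]
 shift in present axes [ 1.45718129e-05 -2.45234010e-01 -4.95391999e-01]  in final axes [-0.00052787 -0.48667936  0.26209897]
 shift in present axes [ 0.1370144  -0.24502519 -0.49534536]  in final axes [ 0.13647213 -0.48667936  0.26209897]
-1 rotvec tool deg [-8.80322648e+01 -8.25989035e-02  5.44491778e-02]
 shift in present axes [ 1.45718129e-05 -2.45234010e-01 -4.95391999e-01]  in final axes [-0.00052787  0.48667936 -0.26209897]
 shift in present axes [ 0.1370144  -0.24502519 -0.49534536]  in final axes [ 0.13647213  0.48667936 -0.26209897]
tcp box [-0.48667936 -0.42709897  0.24147213]
```

drive_tool([
  [0,0,0,-9.8,0,0,-1],
  [0,0,0,-9.8,0,0,-1],
])

```text
time_s: 0.35
eef_pos: [0.1566, -0.5529, 0.2417]
eef_rot: [0.217, 0.673, 0.217, -0.673]
wrist_force: [0.1, 0.6, 0.5]
opening: 0.603
```

```bash
python3 -c "
from bench import ctrl;print(ctrl.get_obs()['q'])"
```

```text
[-1.50128445e+00  1.81274773e-01  1.60759583e+00  3.94620789e-05
  1.35378323e+00 -5.53990612e-01]
```

drive_tool([
  [0,0,0,-9.8,0,0,-1],
  [0,0,0,-9.8,0,0,-1],
  [0,0,0,-9.8,0,0,-1],
  [0,0,0,-9.8,0,0,-1],
  [0,0,0,-9.8,0,0,-1],
  [0,0,0,-9.8,0,0,-1],
  [0,0,0,-9.6,0,0,-1],
])

```text
time_s: 1.23
eef_pos: [0.1566, -0.5529, 0.2417]
eef_rot: [0.557, 0.435, 0.558, -0.434]
wrist_force: [-0.3, 1.5, -0.3]
opening: 0.003
```

drive_tool([
  [0,0.04,-0.022,0,0,0,-1],
  [0,0.04,-0.022,0,0,0,-1],
  [0,0.04,-0.022,0,0,0,-1],
  [0,0.04,-0.022,0,0,0,-1],
  [0,0.04,-0.022,0,0,0,-1],
  [0,0.04,-0.022,0,0,0,-1],
  [0,0.04,-0.022,0,0,0,-1],
  [0,0.04,-0.022,0,0,0,-1],
  [0,0.04,-0.022,0,0,0,-1],
  [0,0.04,-0.022,0,0,0,-1],
])

```text
time_s: 2.48
eef_pos: [0.4933, -0.2429, 0.2419]
eef_rot: [0.556, 0.436, 0.557, -0.436]
wrist_force: [0.5, -0.2, 0.4]
opening: -0.001
```

```bash
cat > st.py <<'E'
from h import *
from bench import ctrl
import sys
o=ctrl.get_obs();r=tool(o);p=o["eef_pos"]
print("t",o["time_s"],"box tcp",tobox(p).round(4),"F box",np.round([o["wrist_force"][:2]@BX,o["wrist_force"][:2]@BY,o["wrist_force"][2]],1),"q",o["q"].round(2))
D=R.from_matrix(np.stack([[0,0,-1.],[*BX,0],[*-BY,0]],1));print("rot err deg",np.rad2deg((r.inv()*D).as_rotvec()).round(2))
if len(sys.argv)>1:
    t=w(*map(float,sys.argv[1:4]));print("shift",r.inv().apply(t-p).round(4))
E
python3 st.py 0 -0.165 0.105
```

```text
t 2.475 box tcp [-0.0856 -0.2067  0.2419] F box [ 0.4 -0.3  0.4] q [-0.67  0.13  1.67 -0.    1.35 -0.91]
rot err deg [-0.03 -0.02  0.02]
shift [ 0.1369  0.0856 -0.0417]
```

drive_tool([
  [0.02,0.0285,-0.014,0,0,0,-1],
  [0.02,0.0285,-0.014,0,0,0,-1],
  [0.02,0.0285,-0.0137,0,0,0,-1],
  [0.02,0,0,0,0,0,-1],
  [0.02,0,0,0,0,0,-1],
  [0.02,0,0,0,0,0,-1],
  [0.01,0,0,0,0,0,-1],
  [0,0,0,0,0,0,-1],
])

```text
time_s: 3.48
eef_pos: [0.565, -0.1834, 0.1114]
eef_rot: [0.556, 0.436, 0.557, -0.437]
wrist_force: [-0.2, 0.0, -0.3]
opening: -0.0
```

```bash
python3 st.py 0 -0.13 0.105
python3 - <<'E'
from bench import camera
import cv2,numpy as np
for n in ("scene","top"):
    c=camera(n); cv2.imwrite(f"pics/{n}1.png",c["img"][:,:,::-1])
E
```

```text
t 3.475 box tcp [-0.0017 -0.1661  0.1114] F box [-0.2  0.1 -0.3] q [-0.51  0.37  1.66  0.    1.12 -0.75]
rot err deg [-0.07 -0.06  0.07]
shift [ 0.0065  0.0017 -0.0361]
```

View pics/scene1.png

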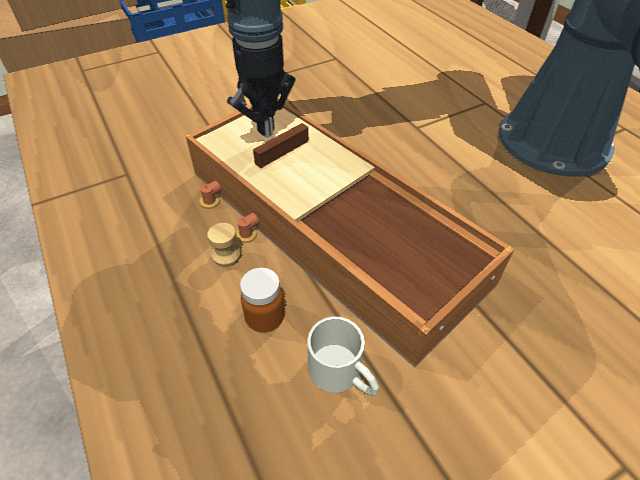

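The shut fingers stand behind the batten, near pixel (266,130) in the scene view. I'll lower 5 mm and start the push along tool -z (box +y).

drive_tool([
  [0.005,0.0015,0,0,0,0,-1],
  [0,0,-0.01,0,0,0,-1],
  [0,0,-0.01,0,0,0,-1],
  [0,0,-0.005,0,0,0,-1],
  [0,0,-0.005,0,0,0,-1],
  [0,0,-0.01,0,0,0,-1],
  [0,0,-0.01,0,0,0,-1],
])

```text
time_s: 4.45
eef_pos: [0.5552, -0.1341, 0.1075]
eef_rot: [0.557, 0.436, 0.556, -0.436]
wrist_force: [1.7, -3.3, -1.1]
opening: -0.003
```

```bash
python3 st.py 0 0.107 0.105
```

```text
t 4.45 box tcp [ 0.0005 -0.1159  0.1075] F box [ 0.9 -3.6 -1.1] q [-0.44  0.33  1.72 -0.    1.09 -0.69]
rot err deg [-0.04  0.03 -0.02]
shift [ 0.0023 -0.0007 -0.2229]
```

drive_tool([
  [0,0,-0.015,0,0,0,-1],
  [0,0,-0.015,0,0,0,-1],
  [0,0,-0.015,0,0,0,-1],
  [0,0,-0.015,0,0,0,-1],
  [0,0,-0.015,0,0,0,-1],
  [0,0,-0.015,0,0,0,-1],
  [0,0,-0.015,0,0,0,-1],
  [0,0,-0.015,0,0,0,-1],
  [0,0,-0.015,0,0,0,-1],
  [0,0,-0.015,0,0,0,-1],
])

```text
time_s: 5.7
eef_pos: [0.5193, 0.0121, 0.1075]
eef_rot: [0.557, 0.436, 0.556, -0.436]
wrist_force: [2.2, -4.5, 2.6]
opening: -0.001
```

```bash
python3 st.py 0 0.107 0.105;python3 - <<'E'
from bench import camera
import cv2,numpy as np
for n in ("scene",):
    c=camera(n); cv2.imwrite(f"pics/{n}2.png",c["img"][:,:,::-1])
E
```

```text
t 5.7 box tcp [0.0006 0.0346 0.1075] F box [ 1.  -4.9  2.6] q [-0.21  0.23  1.85 -0.    1.06 -0.45]
rot err deg [-0.03  0.02 -0.02]
shift [ 0.0025 -0.0007 -0.0724]
```

View pics/scene2.png

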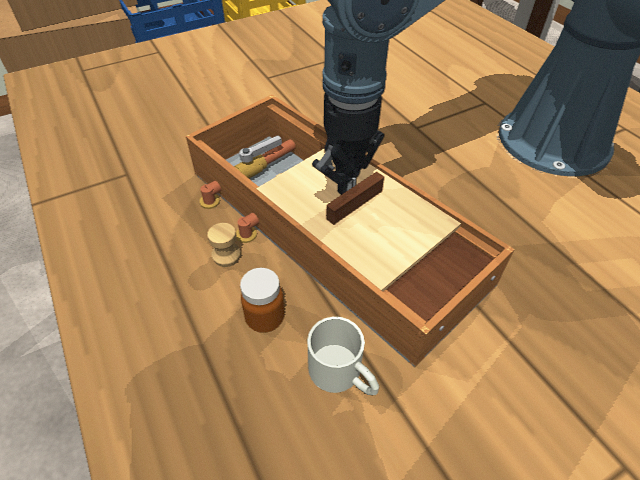

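The cover is sliding flat. The valve at y=-190, now uncovered near (262,150), has only a dark nut, so the marked one should be at y=-80. I'll finish the slide slowly.

drive_tool([
  [0,0,-0.015,0,0,0,-1],
  [0,0,-0.015,0,0,0,-1],
  [0,0,-0.012,0,0,0,-1],
  [0,0,-0.008,0,0,0,-1],
  [0,0,-0.006,0,0,0,-1],
  [0,0,-0.005,0,0,0,-1],
  [0,0,-0.004,0,0,0,-1],
  [0,0,-0.003,0,0,0,-1],
  [0,0,0,0,0,0,-1],
])

```text
time_s: 6.88
eef_pos: [0.503, 0.0777, 0.1072]
eef_rot: [0.556, 0.436, 0.557, -0.436]
wrist_force: [0.1, -0.3, 0.3]
opening: 0.0
```

```bash
python3 st.py 0 0.107 0.105
```

```text
t 6.875 box tcp [0.0004 0.1023 0.1072] F box [ 0.  -0.3  0.3] q [-0.08  0.2   1.88  0.    1.06 -0.32]
rot err deg [-0.03 -0.04  0.01]
shift [ 0.0022 -0.0004 -0.0047]
```

drive_tool([
  [0,0,0.01,0,0,0,-1],
  [0,0,0.01,0,0,0,-1],
  [-0.03,0,0.01,0,0,0,-1],
  [-0.04,0,0.03,0,0,0,-1],
  [-0.04,-0.02,0.04,0,0,0,-1],
  [-0.03,-0.03,0.04,0,0,0,-1],
  [0,-0.03,0.03,0,0,0,-1],
  [0,0,0,0,0,0,-1],
])

```text
time_s: 7.88
eef_pos: [0.4652, -0.1097, 0.2479]
eef_rot: [0.556, 0.438, 0.555, -0.438]
wrist_force: [-0.0, 0.4, -0.6]
opening: 0.006
```

```bash
python3 st.py;python3 - <<'E'
from bench import camera,ctrl
import cv2,numpy as np
o=ctrl.get_obs()
for n in ("scene","top","wrist"):
    if n=="wrist":o=ctrl.get_obs()
    c=camera(n); cv2.imwrite(f"pics/{n}3.png",c["img"][:,:,::-1]);np.savez(f"{n}3.npz",**c)
E
```

```text
t 7.875 box tcp [-0.0811 -0.0707  0.2479] F box [ 0.1  0.4 -0.6] q [-0.48 -0.05  1.84 -0.    1.35 -0.72]
rot err deg [-0.31  0.07 -0.04]
```

View pics/scene3.png

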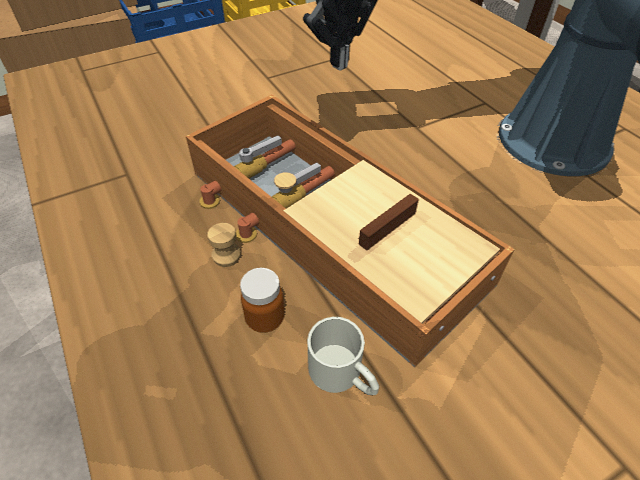

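View pics/top3.png

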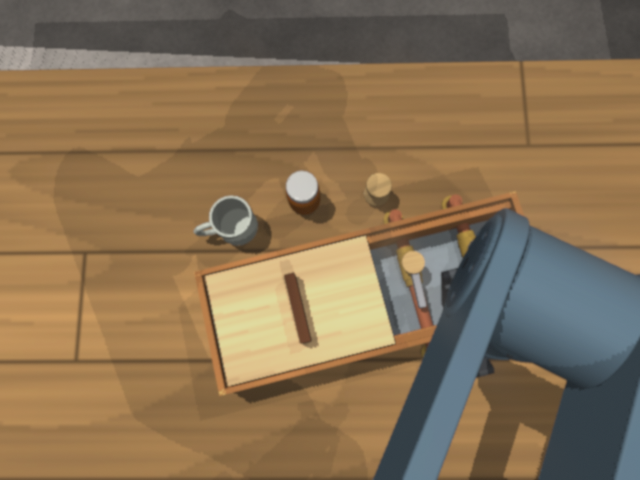

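View pics/wrist3.png

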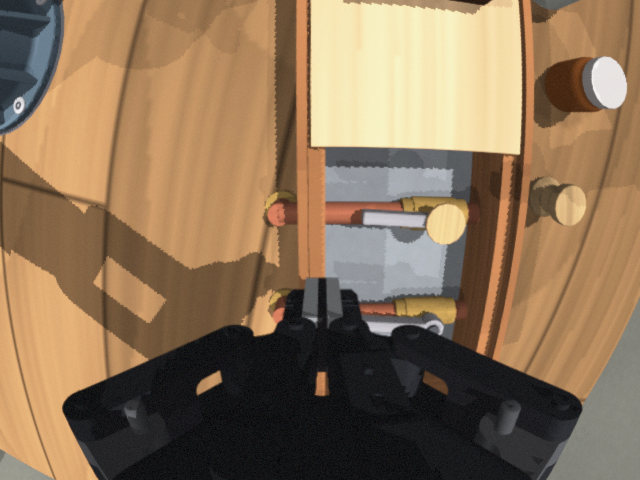

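The cover is on the deck against the far wall. The marked valve is the nearer one, with its disc at top pixel (413,262) and its lever tip near (424,307). I'll measure the cover and the lever in the box frame.

Run:
```python
from h import *
c=dict(np.load("top3.npz"));P=pts(c);z=P[...,2];s=dict(np.load("scene3.npz"))
def bx(Q): return np.stack([(Q[...,:2]-C)@BX,(Q[...,:2]-C)@BY,Q[...,2]],-1)
B=bx(P)
m=(z>.112)&(z<.13)&(abs(B[...,0])<.08)&(B[...,1]>.05)&(B[...,1]<.2)
q=B[m];print("batten",cv2.minAreaRect(q[:,:2].astype(np.float32)))
for nm,p,h in (("disc",(413,262),.075),("tip",(424,306),.066)): print(nm,tobox(ray(c,*p,h)))
for nm,p,h in (("disc",(285,181),.075),("tip",(317,167),.066),("plain hub",(246,155),.07),("plain tip",(281,141),.066)): print("scene",nm,tobox(ray(s,*p,h)))
S=bx(pts(s))
for y0,nm in((-.08,"marked"),(-.19,"plain")):
  m=(S[...,2]>.058)&(S[...,2]<.069)&(S[...,0]>-.06)&(S[...,0]<.015)&(abs(S[...,1]-y0)<.04)
  q=S[m];print(nm,m.sum(), q.min(0),q.max(0), np.polyfit(q[:,0],q[:,1],1) if len(q)>5 else "")
m=(S[...,2]>.07)&(S[...,2]<.085)&(np.hypot(S[...,0]-.03,S[...,1]+.08)<.04);print("disc",S[m].mean(0),m.sum())
m=(S[...,2]>.112)&(S[...,2]<.13)&(abs(S[...,0])<.08)&(S[...,1]>.05)&(S[...,1]<.2)
print("batten scene",cv2.minAreaRect(S[m][:,:2].astype(np.float32)))
```

```text
batten ((7.035210728645325e-05, 0.12193113565444946), (0.01803569123148918, 0.10958090424537659), 89.9591064453125)
disc [ 0.02951239 -0.0787654   0.075     ]
tip [-0.04384242 -0.07766536  0.066     ]
scene disc [ 0.03747931 -0.07216742  0.075     ]
scene tip [-0.03342016 -0.06957229  0.066     ]
scene plain hub [ 0.04054726 -0.17665574  0.07      ]
scene plain tip [-0.0346317  -0.16916841  0.066     ]
marked 212 [-0.04209678 -0.0824069   0.05804661] [ 0.01435439 -0.06792973  0.06888131] [-0.04065669 -0.07365937]
plain 204 [-0.04177424 -0.19103525  0.05802607] [ 0.01476565 -0.17511529  0.06891782] [-0.07843759 -0.18246213]
disc [ 0.03318845 -0.07723005  0.07179914] 255
batten scene ((0.0033948421478271484, 0.12376493960618973), (0.01910814642906189, 0.11100485920906067), 89.81913757324219)
```

Cover at y≈0.122–0.124, flat. The marked handle starts at about 0.04 rad. The plain lever's near face is around y≈-0.176, so I'll come down between the levers at box (-0.02,-0.125).

drive_tool([
  [0,0.02,0.02,0,0,0,-1],
  [0,0.02,0.02,0,0,0,-1],
  [0,0.021,0.014,0,0,0,-1],
  [0.03,0,0,0,0,0,-1],
  [0.03,0,0,0,0,0,-1],
  [0.03,0,0,0,0,0,-1],
  [0.03,0,0,0,0,0,-1],
  [0.02,0,0,0,0,0,-1],
  [0,0,0,0,0,0,-1],
])

```text
time_s: 9.15
eef_pos: [0.5372, -0.1429, 0.1051]
eef_rot: [0.555, 0.436, 0.558, -0.436]
wrist_force: [0.2, 0.8, 0.2]
opening: 0.001
```

```bash
python3 st.py -0.02 -0.125 0.061;python3 - <<'E'
from bench import camera,ctrl
import cv2,numpy as np
for n in ("scene","wrist"):
    c=camera(n); cv2.imwrite(f"pics/{n}4.png",c["img"][:,:,::-1])
E
```

```text
t 9.15 box tcp [-0.0191 -0.1201  0.1051] F box [0.4 0.7 0.2] q [-0.47  0.3   1.76  0.    1.08 -0.72]
rot err deg [ 0.07 -0.19  0.2 ]
shift [ 0.0441 -0.0007  0.005 ]
```

View pics/scene4.png

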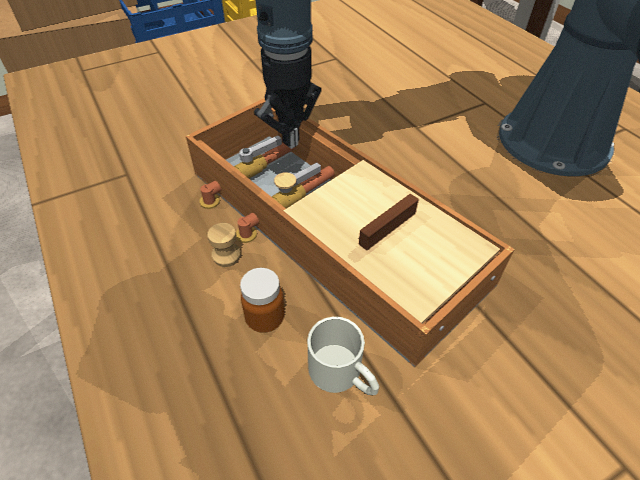

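View pics/wrist4.png

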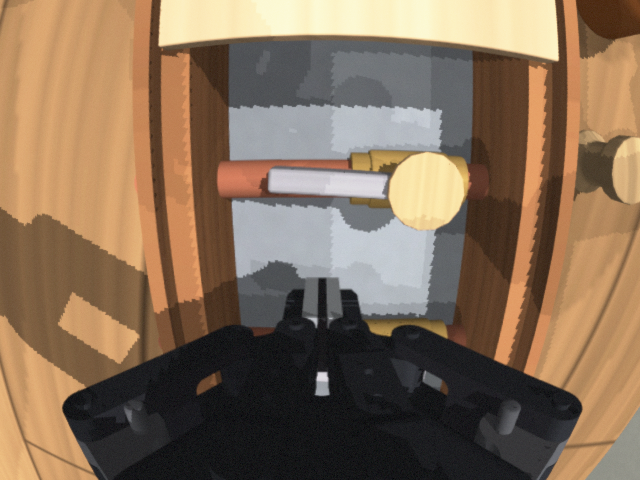

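The fingers are between the two levers and clear of both: the marked lever is at (330,182) in the wrist view and the plain one is behind. Descending now.

drive_tool([
  [0.015,0,0.005,0,0,0,-1],
  [0.015,0,0,0,0,0,-1],
  [0.014,0,0,0,0,0,-1],
  [0,0,0,0,0,0,-1],
])

```text
time_s: 9.75
eef_pos: [0.538, -0.149, 0.0614]
eef_rot: [0.555, 0.436, 0.558, -0.437]
wrist_force: [0.3, -0.4, -0.7]
opening: 0.001
```

```bash
python3 st.py -0.02 -0.1 0.061
```

```text
t 9.75 box tcp [-0.0197 -0.1263  0.0614] F box [ 0.1 -0.5 -0.7] q [-0.48  0.38  1.77  0.    1.   -0.72]
rot err deg [-0.05 -0.14  0.15]
shift [ 0.0005 -0.0003 -0.0263]
```

drive_tool([
  [0,0,-0.015,0,0,0,-1],
  [0,0,-0.01,0,0,0,-1],
  [0,0,-0.008,0,0,0,-1],
  [0,-0.001,-0.008,0,0,0,-1],
  [0,-0.001,-0.008,0,0,0,-1],
])

```text
time_s: 10.38
eef_pos: [0.5273, -0.1034, 0.0644]
eef_rot: [0.558, 0.436, 0.555, -0.436]
wrist_force: [3.6, -5.7, 0.4]
opening: 0.002
```

```bash
python3 st.py -0.012 -0.051 0.061
```

```text
t 10.375 box tcp [-0.0192 -0.0794  0.0644] F box [ 2.1 -6.4  0.4] q [-0.41  0.33  1.83 -0.    0.98 -0.65]
rot err deg [-0.03  0.22 -0.19]
shift [ 0.0033  0.0072 -0.0284]
```

Contact at about 6.4 N, and the lever is moving. I'll follow its arc.

drive_tool([
  [0.001,0.001,-0.008,0,0,0,-1],
  [0.001,0.002,-0.008,0,0,0,-1],
  [0.001,0.004,-0.007,0,0,0,-1],
  [0,0.005,-0.006,0,0,0,-1],
  [0,0.005,-0.005,0,0,0,-1],
  [0,0.005,-0.003,0,0,0,-1],
])

```text
time_s: 11.12
eef_pos: [0.5383, -0.0619, 0.0608]
eef_rot: [0.557, 0.436, 0.556, -0.437]
wrist_force: [-2.8, -5.2, 1.6]
opening: 0.001
```

```bash
python3 st.py 0.012 -0.037 0.062;python3 - <<'E'
from bench import camera,ctrl
import cv2,numpy as np
for n in ("scene","wrist"):
    c=camera(n); cv2.imwrite(f"pics/{n}5.png",c["img"][:,:,::-1])
E
```

```text
t 11.125 box tcp [ 0.0013 -0.0417  0.0608] F box [-4.  -4.4  1.6] q [-0.33  0.35  1.81 -0.    0.98 -0.57]
rot err deg [-0.02  0.1   0.02]
shift [-0.0012  0.0107 -0.0047]
```

View pics/wrist5.png

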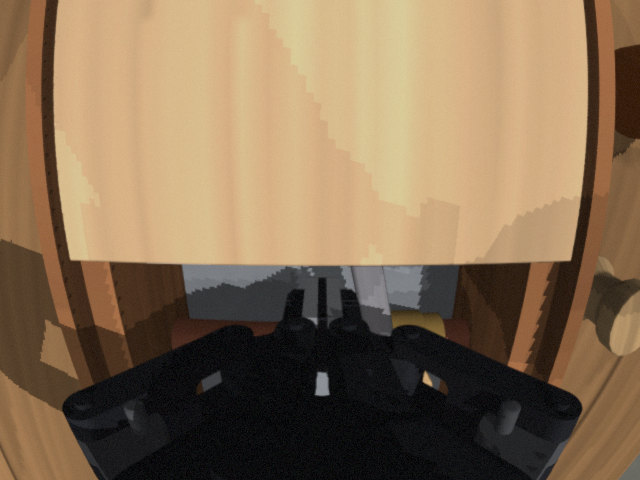

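View pics/scene5.png

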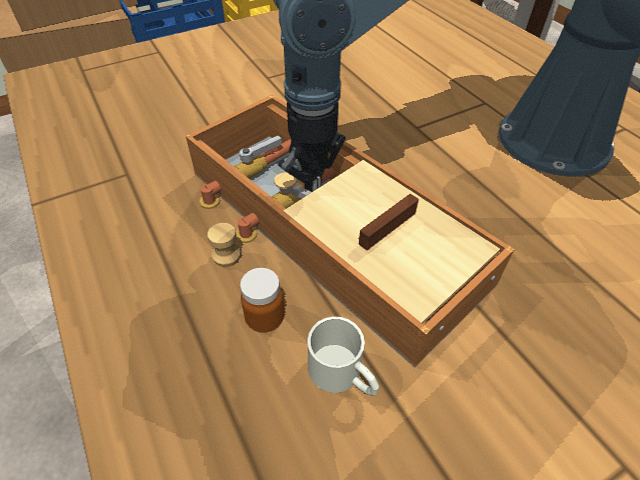

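The lever, at (370,300) in the wrist view, stands at about 70°. I'll keep pushing toward box +x in small steps.

drive_tool([
  [0,0.004,-0.001,0,0,0,-1],
  [0,0.004,0,0,0,0,-1],
  [0,0.003,0,0,0,0,-1],
])

```text
time_s: 11.6
eef_pos: [0.5477, -0.0571, 0.06]
eef_rot: [0.555, 0.436, 0.558, -0.437]
wrist_force: [-13.1, -3.0, 8.7]
opening: 0.0
```

```bash
python3 st.py
```

```text
t 11.6 box tcp [ 0.0116 -0.0393  0.06  ] F box [-13.5   0.2   8.7] q [-0.32  0.37  1.79  0.    0.99 -0.56]
rot err deg [-0.02 -0.1   0.15]
```

drive_tool([
  [-0.002,0,0,0,0,0,-1],
  [0,0,0,0,0,0,-1],
])

```text
time_s: 11.85
eef_pos: [0.5474, -0.057, 0.0613]
eef_rot: [0.555, 0.436, 0.558, -0.437]
wrist_force: [-5.3, -0.5, -1.8]
opening: -0.002
```

```bash
python3 st.py;python3 - <<'E'
from bench import camera,ctrl
import cv2,numpy as np
c=camera("wrist"); cv2.imwrite(f"pics/wrist6.png",c["img"][200:400,200:500,::-1].repeat(2,0).repeat(2,1))
E
```

```text
t 11.85 box tcp [ 0.0114 -0.0392  0.0613] F box [-5.3  0.8 -1.8] q [-0.32  0.36  1.79  0.    0.99 -0.56]
rot err deg [-0.02 -0.11  0.15]
```

View pics/wrist6.png

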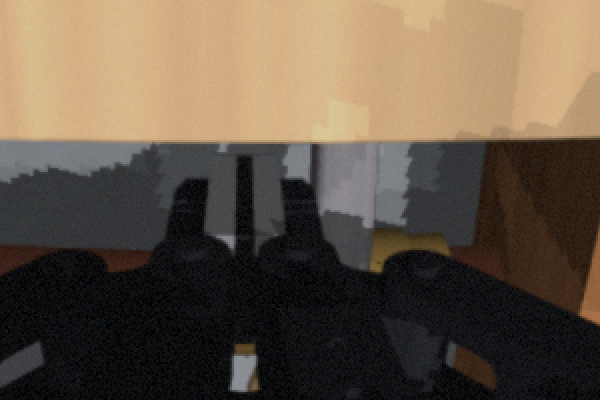

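The lever now looks parallel to the box's y. I'll push a bit more to make sure it has reached its stop.

drive_tool([
  [0,0.003,0,0,0,0,-1],
  [0,0,0,0,0,0,-1],
])

```text
time_s: 12.15
eef_pos: [0.5478, -0.0569, 0.061]
eef_rot: [0.554, 0.434, 0.559, -0.438]
wrist_force: [-16.6, -2.8, 6.8]
opening: -0.002
```

```bash
python3 st.py
```

```text
t 12.15 box tcp [ 0.0118 -0.0391  0.061 ] F box [-16.7   1.3   6.8] q [-0.32  0.37  1.78 -0.    1.   -0.56]
rot err deg [ 0.   -0.16  0.5 ]
```

It's on a hard stop: 17 N with almost no motion. Backing off sideways, then up and away.

drive_tool([
  [0,-0.008,0.001,0,0,0,-1],
  [0,-0.01,0.004,0,0,0,-1],
  [-0.02,0,0,0,0,0,-1],
  [-0.03,0,0,0,0,0,-1],
  [-0.04,0,0,0,0,0,-1],
  [-0.05,0,0.01,0,0,0,-1],
  [-0.03,-0.03,0.03,0,0,0,-1],
  [0,-0.04,0.04,0,0,0,-1],
  [0,-0.04,0.04,0,0,0,-1],
  [0,-0.04,0.04,0,0,0,-1],
])

```text
time_s: 13.4
eef_pos: [0.4271, -0.259, 0.233]
eef_rot: [0.558, 0.436, 0.555, -0.436]
wrist_force: [0.4, -1.1, -0.6]
opening: -0.001
```

drive_tool([
  [0,-0.03,0.04,0,0,0,-1],
  [0,-0.03,0.04,0,0,0,-1],
  [0,-0.02,0.04,0,0,0,-1],
  [0,0,0,0,0,0,-1],
])

```text
time_s: 13.9
eef_pos: [0.3777, -0.3961, 0.2326]
eef_rot: [0.556, 0.437, 0.555, -0.438]
wrist_force: [0.0, 0.4, 0.0]
opening: 0.003
```

```bash
python3 st.py;python3 - <<'E'
from bench import camera,ctrl
from h import *
c=camera("top");s=camera("scene")
for n,k in (("top",c),("scene",s)): cv2.imwrite(f"pics/{n}7.png",k["img"][:,:,::-1])
def bx(Q): return np.stack([(Q[...,:2]-C)@BX,(Q[...,:2]-C)@BY,Q[...,2]],-1)
for nm,k,k0 in (("top",c,"top0"),("scene",s,"scene0")):
  B=bx(pts(k));m=(B[...,2]>.112)&(B[...,2]<.13)&(abs(B[...,0])<.08)&(B[...,1]>.05)&(B[...,1]<.2)
  print(nm,"batten",cv2.minAreaRect(B[m][:,:2].astype(np.float32)))
  m=(B[...,2]>.056)&(B[...,2]<.0695)&(abs(B[...,0]-.03)<.03)&(B[...,1]>-.058)&(B[...,1]<-.016)
  q=B[m];print("marked",len(q),np.polyfit(q[:,1],q[:,0],1) if len(q)>5 else "",q.mean(0))
  m=(B[...,2]>.058)&(B[...,2]<.069)&(B[...,0]>-.06)&(B[...,0]<.015)&(abs(B[...,1]+.19)<.04)
  q=B[m];print("plain",len(q),np.polyfit(q[:,0],q[:,1],1) if len(q)>5 else "")
  d=np.abs(k["img"].astype(int)-np.load(k0+".npz")["img"]).max(2)
  print("bystander diff", (d[160:250,190:395]>40).sum() if nm=="top" else (d[220:400,200:385]>40).sum())
E
```

```text
t 13.9 box tcp [-0.2345 -0.3278  0.2326] F box [0.1 0.4 0. ] q [-1.03  0.13  1.69 -0.    1.32 -1.26]
rot err deg [-0.26  0.13 -0.04]
top batten ((7.156282663345337e-06, 0.12184993177652359), (0.018192414194345474, 0.10939166694879532), 89.79308319091797)
marked 193 [0.00896236 0.0298457 ] [ 0.02951363 -0.03705205  0.06522778]
plain 299 [-0.0795771  -0.18593744]
bystander diff 774
scene batten ((0.0034384503960609436, 0.12387711554765701), (0.11103175580501556, 0.018681753426790237), 0.07713482528924942)
marked 127 [-0.02234171  0.03385981] [ 0.03484148 -0.04393912  0.06485852]
plain 216 [-0.07517135 -0.1822412 ]
bystander diff 3042
```

View pics/top7.png

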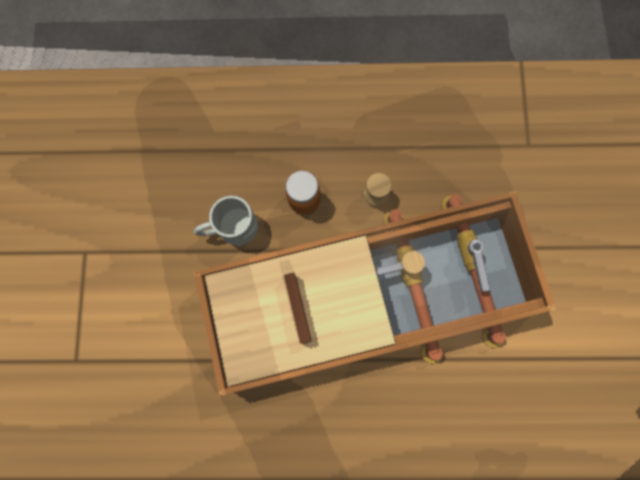

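View pics/scene7.png

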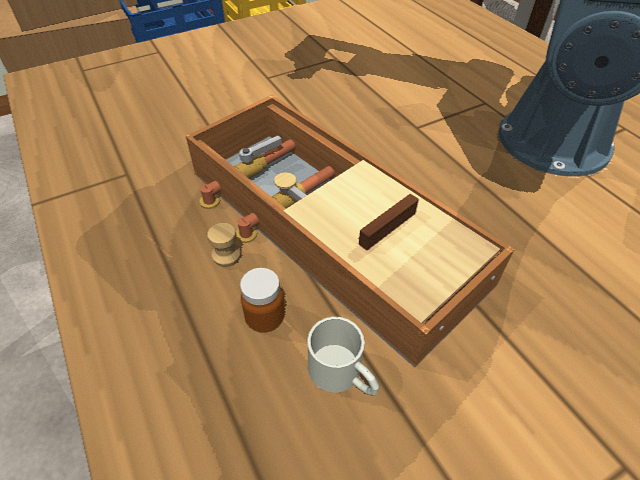

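The marked lever points along the box's +y to within about 0.02 rad. The cover is at y≈0.122, the plain lever is unchanged at about 0.08 rad, and the bystanders sit at the same pixels as before. Handing in.

```bash
python3 -c "
from bench import hand_in;print(hand_in())"
```

```text
the job is handed in; nothing more can be done
None
```

I slid the cover onto the deck by pushing its batten with the shut fingers, turned the marked handle (the valve at y = -80 mm) clockwise to its stop, and handed the job in at about 14 s of the 54 s allowed.

Last checks, made just before handing in:
- **Cover:** flat, at y ≈ 0.122 m by the top camera and 0.124 m by the scene camera (0.108 m needed). Pushing it took 4–5 N.
- **Marked handle:** within about 0.02 rad of fully shut in both views. It met a hard stop, with 17 N on the fingers and almost no further motion.
- **Plain handle:** still at about 0.08 rad, as before the valve turn.
- **Hub, jar and mug:** at the same places in the pictures. The raw image comparison did show changed pixels around them, which I took to be shadows and did not check further.
- **Robot:** clear of everything.

The two cameras disagreed by a few millimetres throughout (up to about 10 mm in my hand-picked points), and I relied on the top view. Handing in gave no verdict.

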